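Stand the toppled sauce bottles back in the row

ROBOT

A 6-joint arm with a two-finger parallel gripper is mounted at the origin on the work surface. World frame = base frame: x ahead of the robot, y to its left, z up, the work surface at z = 0. Lengths are in m, angles in rad, forces in N, time in s.
With the tool pointing down it reaches from about 0.25 to 0.725 m from the base axis. Payload 4 kg.
Tool frame: the origin (TCP) lies between the finger pads; the fingertips stand 11 mm ahead of it and the grasp point (between the pads) lies 8 mm behind it (bot.tip_extent is the distance from the TCP to the fingertips, in m); z points along the fingers, y is the line along which they close (so a half turn about z gives the same grasp; the last joint's range is limited). The gripper opens to 85 mm and grips with 20 to 120 N. Pads are 22 mm wide; open, the fingers measure 114 mm over their backs; the gripper's body (76 mm by 85 mm) begins 54 mm behind the grasp point. The pads swing forward as they close: fully open they stand 13 mm farther back than shut.
Start: joints at [1.342, 0.241, 0.005, 1.335, 0, 1.571], TCP at [0.113, 0.487, 0.242] pointing down, gripper open.
Joint ranges: [-2.72, 2.72], [-1.05, 1.87], [-1.09, 1.28], [-1.99, 2.15], [-1.42, 1.44], [-3.14, 3.14]. Speed limits (rad/s): [2.79, 2.79, 3.14, 3.14, 3.14, 3.14].

INTERFACE

Orientations are given as a unit quaternion [x, y, z, w].
In Python, from workcell import bot gives the robot as it stands. The module is installed in compiled form; this text tells all that it offers.
- The arm moves only by the tool drive_tool, never from a script. Its argument "rows" is a list of rows, each an object of numbers: "dx", "dy", "dz": the shift along the tool's x, y, z in units of 50 mm (1.0 is 50 mm); "wx", "wy", "wz": the turn, a rotation vector about the tool's x, y, z in units of 5 degrees (1.0 is 5 degrees); "hand": the finger opening in mm, from 0 to 85.4. A call has 1 to 20 rows; each row is the pose to reach, as a shift and turn from the pose commanded when the call began, along the tool's axes at that moment; what a row does not reach only later rows make up. A row lasts 1/10 s, in which the tool goes at most 50 mm and 8.59 degrees, less where a joint would pass 70% of its speed; a pose out of reach is approached as far as the arm can. A call with a gripper value outside its range is refused whole. The fingers move at their own pace and stop on an object; the grip force is fixed at half the most. Time passes only in rows, so rows that repeat a pose let the fingers close. It gives the time, the measured TCP pose, the force, the opening and the grip force at its end, in the units of the state.
- bot.get_obs(): the state, without advancing time (a new reading comes with each control period).
- bot.camera(name): name is "scene" or "top"; returns the picture (480x640x3 uint8, red, green, blue); there is no depth.
- bot.get_calibration(name): a dict with "vfov" (degrees; the focal length in pixels is half the picture's height over the tangent of half this angle, whatever the lens; pixels are square), "cx", "cy" (the principal point, pixels), "origin" and "rotation" of the camera in the world. Camera axes: x right, y up, looking along -z (the intrinsics and any distortion apply to the point x, -y, -z); pixel columns grow to the right and rows downward; lengths in m; the calibration is good to about 2 mm. A picture is of the moment at which its call begins. get_calibration takes no time and is no camera call.
- bot.job_done(): hands the job in; it is judged then, once.
Trained networks look in the newest picture that a camera, given by its name, has taken for a name from the list of things; names that differ only in an ending like _2 or _b are one class to them, and where a whole thing is asked for, a point or a joint stands for the part that bears it (a point fixed in the world has none). Each returns a list of dicts, best first, with "score" (0 to 1); they miss things now and then, are a little off and sometimes report something else, mostly with a low value. They report only what shows in the picture. A call takes as long as a camera call. They do not tell look-alikes from the thing itself.
- bot.look_for(camera, thing): "extent" ([centre column, centre row, width, height] in pixels, round what is visible of it).
- bot.outline_of(camera, thing): "region" (480x640 bool, what is visible of it) and "extent" ([centre column, centre row, width, height] in pixels, round what is visible of it).
The state is a dict: "clock": time; "joint_pos": joint angles; "joint_vel": joint speeds; "tau": joint torques, N m; "eef_pos": TCP position; "tool_rot": TCP orientation; "ft_force": force on the tool from outside, world axes, zero at the start; "ft_torque": the same for the moment, N m; "grip_width": finger opening in m; "grasp_force": force on a finger pad.
Only numpy, scipy, OpenCV 4.12 (cv2) and the standard library are available. Lean on these libraries where they do the work, as an engineer would, in place of code of your own. Each camera call takes 0.05 s, during which the arm holds its last target. There are 200 camera calls.

TASK

Two sauce bottles have toppled forward out of the row on the wooden serving board. Stand both of them upright again in the row, one on each of the two free round mats between the jars (either bottle on either mat), and let go of them. Do not shift or knock over the jars or anything else standing on the worktop.

Things in the scene. Friction and masses are not known exactly. Their poses are not given: they have to be found in the camera images.
- tray: fixed wooden board, 260 (x) by 540 mm (y), floor 8 mm above the worktop; origin at the centre of its underside. Lip 12 mm wide, 22 mm tall along the back (+x) edge and both ends, front (-x) open. Five flat black mats, 72 mm across, flush, in a row at x = +65 mm, y = -200, -100, 0, 100, 200 mm; jars stand on the first, third and fifth, the other two are free
- gap_right (a point): centre of the free mat at y = -100 mm of the board, on its floor
- gap_left (a point): centre of the free mat at y = +100 mm of the board, on its floor
- oil: green glass bottle, yellow cap, white paper label, 168 mm tall: square body 50 by 50 mm up to 104 mm, round shoulder, neck 23-26 mm, cap 28 mm across on the top 22 mm. 0.18-0.37 kg, centre of mass about 58 mm up. Origin at the centre of its base, z from base to cap. Starts lying on the board, base roughly at a free mat, cap towards the robot within 35 degrees, one flat face down
- vinegar: amber glass bottle, red cap, orange label, 150 mm tall: square body 46 by 46 mm up to 93 mm, round shoulder, neck 23-26 mm, cap 28 mm across on the top 22 mm. 0.18-0.37 kg, centre of mass about 52 mm up. Origin at the centre of its base, z from base to cap. Starts lying on the board, base roughly at a free mat, cap towards the robot within 35 degrees, one flat face down
- jar_a: a round spice jar (brick-red body) with a pale wooden lid, 53 mm across, 78 mm tall, standing on one of the board's mats; origin at the centre of its underside, z up. Loose, must stay
- jar_b: a round spice jar (yellow body) with a pale wooden lid, 53 mm across, 78 mm tall, standing on one of the board's mats; origin at the centre of its underside, z up. Loose, must stay
- jar_c: a round spice jar (white body) with a pale wooden lid, 53 mm across, 78 mm tall, standing on one of the board's mats; origin at the centre of its underside, z up. Loose, must stay
- mug: a white mug, 80 mm across with a handle, 90 mm tall, loose on the worktop to the left of the board; origin at the centre of its underside. Must stay
- mill: a dark wooden pepper mill, 54 mm across, 140 mm tall, loose on the worktop to the left of the board; origin at the centre of its underside. Must stay
- bowl: a blue bowl, 130 mm across, 55 mm tall, loose on the worktop to the right of the board; origin at the centre of its underside. Must stay
Things that resemble listed ones, but are neither listed nor needed, are in the scene too. What is meant by the vinegar is not blue, pink or purple, and is the larger of those in its own colour.

How it is judged:
At the end, for the whole second after the job is handed in: Both bottles stand upright (tilt under 0.06 rad) on the board, at rest and released, one on each free mat, the centre of each base within 20 mm of the mat's centre (((horizontal distance between oil and gap_right below 0.02 m and horizontal distance between vinegar and gap_left below 0.02 m) or (horizontal distance between oil and gap_left below 0.02 m and horizontal distance between vinegar and gap_right below 0.02 m)) and angle between each of oil, vinegar's own z axis and vertical below 0.06 rad and z of each of oil, vinegar in the frame of tray below 0.012 m and linear speed of each of oil, vinegar below 0.02 m/s); the robot touches nothing.
It fails at once if a jar shifted by more than 15 mm or tipped by more than 0.3 rad (distance of any of jar_a, jar_b, jar_c from where it was at the start of the episode above 0.015 m or angle between any of jar_a, jar_b, jar_c's own z axis and vertical above 0.3 rad).
It fails at once if the mug, pepper mill or bowl shifted by more than 15 mm or tipped by more than 0.3 rad (distance of any of mug, mill, bowl from where it was at the start of the episode above 0.015 m or angle between any of mug, mill, bowl's own z axis and vertical above 0.3 rad).
It also fails if it takes over 58 s, if anything falls off the work surface, if the arm or the gripper's body presses on something with over 40 N, if the wrist force passes 120 N, or if a joint passes its speed limit or range.

## Working session

There is one attempt and no reset: what is moved stays moved. The work goes in short steps, Python scripts to look and compute and a tool call to move; the robot and the scene stay as the last step left them, time stands still between calls to the robot, and variables do not carry over. Pictures are saved under pics/ and viewed, at most 13 in all, crops included, and the job is handed in when it is done.

Besides the shell and the picture viewer there is one more tool, called after "Emit:" as name([rows], argument=value, ...), one row to a line, values as JSON. drive_tool: Moves the arm, as the interface text tells. Its arguments: {"type":"object","properties":{"rows":{"type":"array","items":{"type":"object","properties":{"dx":{"type":"number"},"dy":{"type":"number"},"dz":{"type":"number"},"wx":{"type":"number"},"wy":{"type":"number"},"wz":{"type":"number"},"hand":{"type":"number"}}}}},"required":["rows"]}

```bash
mkdir -p pics
python3 - <<'E'
from workcell import bot
import cv2,numpy as np
for c in("scene","top"):
    im=bot.camera(c); cv2.imwrite(f"pics/{c}0.png",im[:,:,::-1])
    print(c,bot.get_calibration(c))
    for t in("oil","vinegar","jar_a","tray","mug","mill","bowl"):
        print(t,[(round(d["score"],2),np.round(d["extent"]).tolist()) for d in bot.look_for(c,t)][:5])
o=bot.get_obs();print(o["clock"],o["eef_pos"],o["tool_rot"],o["ft_force"])
E
```

```text
scene {'vfov': 56.04713124407765, 'cx': 326.3195127702128, 'cy': 242.51339586272698, 'origin': array([1.22675867, 0.48409266, 0.79735347]), 'rotation': array([0.20803045, 0.3753807 , 0.80246048, 0.41457188])}
oil [(0.69, [340.0, 287.0, 67.0, 43.0])]
vinegar [(0.82, [285.0, 176.0, 43.0, 20.0]), (0.8, [314.0, 205.0, 47.0, 26.0]), (0.74, [199.0, 305.0, 46.0, 30.0]), (0.7, [264.0, 242.0, 34.0, 42.0])]
jar_a [(0.97, [350.0, 313.0, 22.0, 36.0]), (0.92, [283.0, 272.0, 20.0, 35.0]), (0.88, [227.0, 239.0, 24.0, 38.0])]
tray [(0.73, [308.0, 284.0, 225.0, 147.0])]
mug [(0.8, [521.0, 320.0, 57.0, 50.0])]
mill [(0.94, [480.0, 364.0, 45.0, 60.0])]
bowl [(0.88, [160.0, 209.0, 44.0, 35.0]), (0.54, [304.0, 282.0, 228.0, 153.0])]
top {'vfov': 49.85512896921583, 'cx': 316.34149279063456, 'cy': 246.1537582903248, 'origin': array([ 0.26878052, -0.0093253 ,  1.41435173]), 'rotation': array([-0.0590361 ,  0.06584339,  0.7122937 , -0.69628806])}
oil [(0.72, [279.0, 238.0, 33.0, 69.0])]
vinegar [(0.96, [464.0, 286.0, 39.0, 24.0]), (0.69, [370.0, 240.0, 32.0, 59.0]), (0.68, [446.0, 353.0, 61.0, 32.0]), (0.66, [377.0, 328.0, 50.0, 38.0]), (0.61, [324.0, 211.0, 16.0, 28.0])]
jar_a [(0.89, [323.0, 213.0, 17.0, 26.0]), (0.7, [399.0, 212.0, 20.0, 29.0]), (0.68, [252.0, 208.0, 20.0, 25.0])]
tray [(0.67, [323.0, 238.0, 202.0, 105.0])]
mug [(0.68, [134.0, 281.0, 45.0, 33.0])]
mill [(0.75, [142.0, 219.0, 27.0, 27.0])]
bowl [(0.63, [493.0, 208.0, 51.0, 43.0])]
0.8 [0.11340836 0.48697497 0.24234233] [1.14156716e-01 9.93462753e-01 4.13168980e-05 5.82564884e-06] [ 0.02905976 -0.39640831 -0.35128458]
```

View pics/scene0.png

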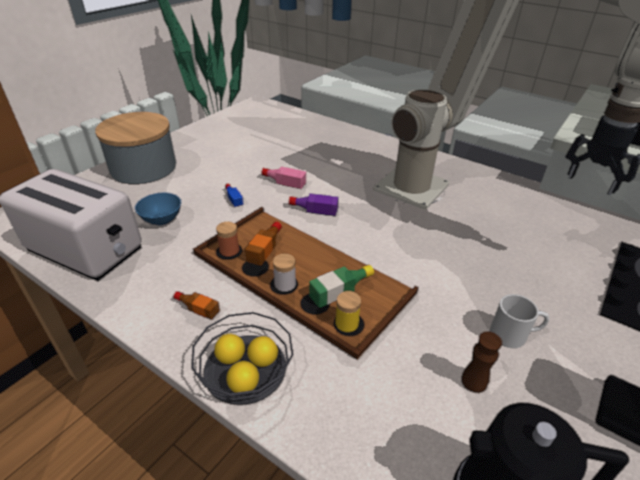

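View pics/top0.png

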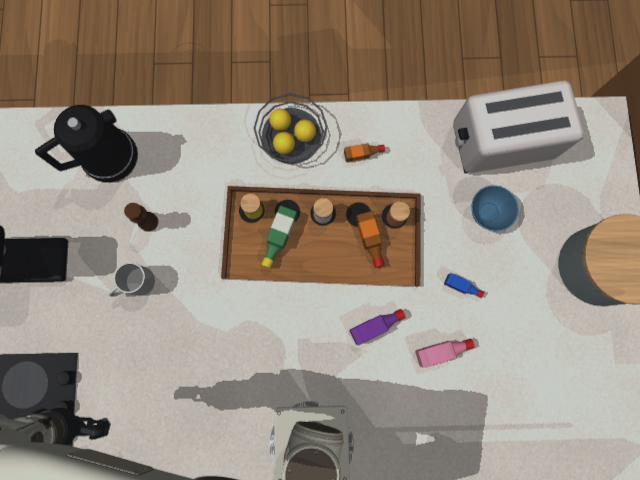

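Candidates for the vinegar in the top view are amber on board (370,240), small amber behind the board (365,152), purple (377,328), pink (446,353) and blue (464,286). By the description it is the larger amber one, at (370,240). The oil is the only green bottle, at (280,238). Next I measure poses and check the choice in one crop.

```bash
cat > h.py <<'E'
from workcell import bot
import cv2,numpy as np
from scipy.spatial.transform import Rotation as R
from scipy.optimize import least_squares
def cal(c):
    k=bot.get_calibration(c); f=240/np.tan(np.radians(k["vfov"])/2)
    return f,k["cx"],k["cy"],np.array(k["origin"]),R.from_quat(k["rotation"]).as_matrix()
def proj(c,P):
    f,cx,cy,o,M=cal(c); q=(np.atleast_2d(P)-o)@M
    return np.c_[cx+f*q[:,0]/-q[:,2],cy-f*q[:,1]/-q[:,2]]
def back(c,uv,z):
    f,cx,cy,o,M=cal(c); uv=np.atleast_2d(uv)
    d=np.c_[(uv[:,0]-cx)/f,-(uv[:,1]-cy)/f,-np.ones(len(uv))]@M.T
    return o+d*((z-o[2])/d[:,2])[:,None]
def tri(ps):  # [(cam,uv)]
    return least_squares(lambda X:np.concatenate([(proj(c,X)[0]-uv) for c,uv in ps]),[.45,0,.05]).x
def blob(im,lo,hi,box):
    x0,y0,x1,y1=box; h=cv2.cvtColor(im,cv2.COLOR_RGB2HSV)[y0:y1,x0:x1]
    m=cv2.inRange(h,np.array(lo),np.array(hi)); n,l,s,ce=cv2.connectedComponentsWithStats(m)
    i=1+np.argmax(s[1:,4]); return ce[i]+[x0,y0],s[i,4],(l==i)
E
python3 - <<'E'
from h import *
t=bot.camera("top");s=bot.camera("scene")
# tray lip-top outer corners z=.022
c=np.array([[228,187],[421,193],[419,286],[222,279]])
P=back("top",c,.022);print("tray corners",P.round(3).tolist(), "centre",P.mean(0).round(4))
for n,o in(("oil",[(20,120,120),(35,255,255)]),("vin",[(0,170,90),(5,255,255)])):
    bt=(255,250,290,275) if n=="oil" else (365,250,395,275)
    bs=(355,258,385,285) if n=="oil" else (265,215,290,245)
    a=blob(t,*o,bt);b=blob(s,*o,bs);print(n,a[:2],b[:2],"cap tri",tri([("top",a[0]),("scene",b[0])]).round(4),"top@z",back("top",a[0],.035).round(4))
for cam,im in(("top",t),("scene",s)):
  for th in("oil","vinegar","jar_a"):
    for d in bot.outline_of(cam,th)[:5]:
        p=np.argwhere(d["region"])[:,::-1].astype(float)
        r=cv2.minAreaRect(p.astype(np.float32)); print(cam,th,round(d["score"],2),np.round(d["extent"]).tolist(),"cent",p.mean(0).round(1),"rect",np.round(r[0],1),np.round(r[1],1),round(r[2],1))
big=cv2.resize(t[180:295,215:430],None,fx=3.7,fy=3.7,interpolation=cv2.INTER_CUBIC)
cv2.imwrite("pics/crop.png",big[:,:,::-1])
E
```

```text
tray corners [[0.691, 0.217, 0.022], [0.662, -0.322, 0.022], [0.402, -0.301, 0.022], [0.433, 0.231, 0.022]] centre [ 0.5468 -0.0435  0.022 ]
oil (array([266.61627907, 262.23255814]), np.int32(86)) (array([368.27906977, 269.77906977]), np.int32(86)) cap tri [0.4739 0.1102 0.034 ] top@z [[0.474  0.1095 0.035 ]]
vin (array([377.9625, 262.0625]), np.int32(80)) (array([276.86666667, 225.        ]), np.int32(45)) cap tri [ 0.4674 -0.1904  0.0358] top@z [[ 0.4678 -0.191   0.035 ]]
top oil 0.86 [278.0, 237.0, 34.0, 65.0] cent [279.  233.8] rect [277.6 237.8] [21. 62.] 21.8
top vinegar 0.96 [446.0, 355.0, 61.0, 29.0] cent [442.1 352.1] rect [445.2 351.2] [20.5 59.3] 74.9
top vinegar 0.85 [372.0, 239.0, 30.0, 58.0] cent [370.5 236. ] rect [371.2 239.8] [55.7 19.6] 74.7
top vinegar 0.7 [379.0, 328.0, 51.0, 34.0] cent [374.8 327.3] rect [377.8 325.6] [17.9 56.3] 63.4
top vinegar 0.6 [364.0, 150.0, 40.0, 17.0] cent [361.5 151.8] rect [364.2 151.3] [15.1 40.6] 78.7
top vinegar 0.47 [132.0, 280.0, 44.0, 38.0] cent [132.  280.2] rect [131.5 279.5] [33. 45.] 90.0
top jar_a 0.86 [323.0, 211.0, 19.0, 2
[... 445 characters left out ...]

scene vinegar 0.92 [199.0, 306.0, 42.0, 29.0] cent [199.3 304. ] rect [196.2 302.9] [47.8 20.8] 20.6
scene vinegar 0.79 [263.0, 243.0, 37.0, 46.0] cent [262.2 244.2] rect [263.8 241.7] [23.4 51.4] 36.9
scene vinegar 0.64 [234.0, 196.0, 26.0, 23.0] cent [234.  195.6] rect [233.7 194.4] [24.6 12.5] 63.4
scene vinegar 0.64 [285.0, 177.0, 47.0, 18.0] cent [286.6 176.6] rect [283.8 175.7] [47.1 18.9] 14.0
scene jar_a 0.96 [227.0, 239.0, 22.0, 34.0] cent [227.1 238. ] rect [227.1 238. ] [32.5 18.2] 83.3
scene jar_a 0.84 [348.0, 313.0, 24.0, 40.0] cent [347.9 311. ] rect [348.  311.4] [22.7 39.2] 5.7
scene jar_a 0.63 [284.0, 274.0, 22.0, 37.0] cent [284.3 271.7] rect [284.2 271.9] [36.5 21.4] 85.9
```

View pics/crop.png

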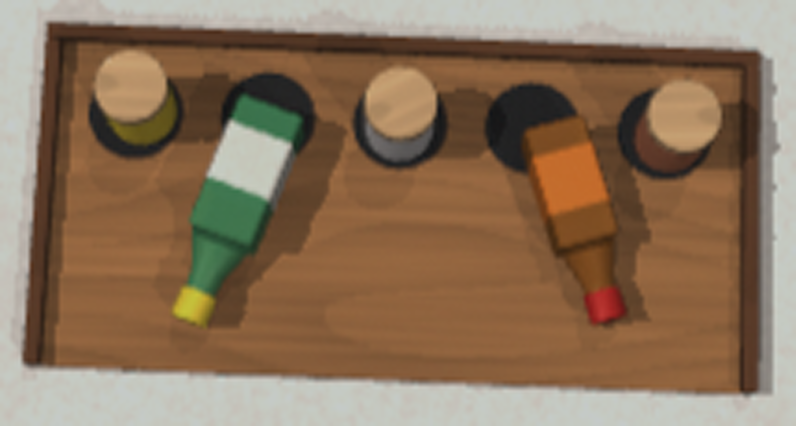

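The crop confirms it: green bottle with white label and yellow cap, and the larger amber bottle with orange label and red cap, both on the board.

Run:
```python
from h import *
T=lambda p:np.array(p)/3.7+[215,180]-0.365
m=back("top",T([[136,111],[268,119],[400,121],[532,128],[664,132]]),.008)[:,:2]
c=back("top",T([[49,23],[762,52],[757,395],[24,365]]),.022)[:,:2]
loc=np.r_[[[.065,y] for y in(.2,.1,0,-.1,-.2)],[[.13,.27],[.13,-.27],[-.13,-.27],[-.13,.27]]]
pts=np.r_[m,c]
def tf(q,l): a=q[2];return q[:2]+l@np.array([[np.cos(a),np.sin(a)],[-np.sin(a),np.cos(a)]])
r=least_squares(lambda q:(tf(q,loc)-pts).ravel(),[.55,-.04,0]);print("tray",r.x.round(4),"res",(r.fun.reshape(-1,2)*1e3).round(1).tolist())
print("gaps L,R",tf(r.x,np.array([[.065,.1],[.065,-.1]])).round(4))
for n,pp,z,L in(("oil",[[271,111],[224,235]],.058,.104),("vin",[[553.5,122],[587.5,243.5]],.054,.093)):
    b=back("top",T(pp),z)[:,:2];d=b[1]-b[0];print(n,b.round(4).tolist(),"len",np.linalg.norm(d).round(4),"yaw from -x deg",np.degrees(np.arctan2(-d[1],-d[0])).round(1))
# check jars in scene
for n,col in(("oil",[.474,.110]),("vin",[.4674,-.1904])): pass
```

```text
tray [ 0.5488 -0.0422 -0.0634] res [[-1.5, -0.2], [0.6, -0.3], [-2.1, -0.3], [-0.8, -0.4], [-1.9, -0.4], [1.6, 1.6], [1.5, 0.5], [1.2, -2.0], [1.3, 1.6]]
gaps L,R [[ 0.62    0.0534]
 [ 0.6073 -0.1462]]
oil [[0.6129, 0.0492], [0.5216, 0.0844]] len 0.0978 yaw from -x deg -21.1
vin [[0.6012, -0.1572], [0.5103, -0.1783]] len 0.0933 yaw from -x deg 13.0
```

```bash
cat >> h.py <<'E'
def pose(yaw,beta,flip=False):
    "tool heading yaw, pointing beta below horizontal (deg); y axis horizontal, to the left"
    a,b=np.radians([yaw,beta]); z=np.array([np.cos(a)*np.cos(b),np.sin(a)*np.cos(b),-np.sin(b)])
    y=np.array([-np.sin(a),np.cos(a),0])*(-1 if flip else 1); return R.from_matrix(np.c_[np.cross(y,z),y,z])
def cur():
    o=bot.get_obs(); return o["eef_pos"],R.from_quat(o["tool_rot"]),o
def units(p,q,ref=None):
    p0,q0=ref if ref else cur()[:2]
    return np.r_[q0.inv().apply(np.array(p)-p0)/.05, np.degrees((q0.inv()*q).as_rotvec())/5].round(2).tolist()
def st():
    p,q,o=cur(); z=q.apply([0,0,1]);y=q.apply([0,1,0])
    print("t",round(o["clock"],2),"p",p.round(4),"z",z.round(3),"y",y.round(3),"j",np.round(o["joint_pos"],2),"F",np.round(o["ft_force"],1),"w",round(o["grip_width"],4),"g",round(o["grasp_force"],1))
E
python3 - <<'E'
from h import *
st()
q=pose(-23,32); g=np.array([.474,.110,.034])+q.apply([0,0,.008])
print("grasp",g); pre=g-q.apply([0,0,.1]);print("pre",pre,units(pre,q))
q0=pose(-13,90);print("via",units([.36,.16,.25],q0))
E
```

```text
t 1.2 p [0.1134 0.487  0.2423] z [-0. -0. -1.] y [ 0.227  0.974 -0.   ] j [1.34 0.24 0.   1.34 0.   1.57] F [ 0.3 -0.5 -0.7] w 0.0849 g 0.0
grasp [0.48024506 0.10734913 0.02976065]
pre [0.40218182 0.14048501 0.08275257] [-7.2, -5.44, 3.19, 1.0, -11.57, 1.81]
via [-6.29, -5.25, -0.15, -0.0, -0.0, -0.02]
```

Emit:
drive_tool([
  {"dx":-0.7,"dy":-0.6,"dz":0,"hand":85},
  {"dx":-1.4,"dy":-1.2,"dz":0},
  {"dx":-2.1,"dy":-1.8,"dz":0},
  {"dx":-2.8,"dy":-2.4,"dz":0},
  {"dx":-3.5,"dy":-3.0,"dz":0},
  {"dx":-4.2,"dy":-3.6,"dz":0},
  {"dx":-4.9,"dy":-4.2,"dz":0},
  {"dx":-5.6,"dy":-4.8,"dz":0},
  {"dx":-6.3,"dy":-5.2,"dz":0},
  {"dx":-6.3,"dy":-5.2,"dz":0},
  {"dx":-6.3,"dy":-5.2,"dz":0},
])

```text
invalid input at $.rows[0]: expected keys dx, dy, dz, wx, wy, wz, hand
```

Run:
```python
from h import *
st()
q=pose(-23,32); g=np.array([.474,.110,.034])+q.apply([0,0,.008]);pre=g-q.apply([0,0,.1])
print(units(pre,q))
```

```text
t 1.2 p [0.1134 0.487  0.2423] z [-0. -0. -1.] y [ 0.227  0.974 -0.   ] j [1.34 0.24 0.   1.34 0.   1.57] F [ 0.3 -0.5 -0.7] w 0.0849 g 0.0
[-7.2, -5.44, 3.19, 1.0, -11.57, 1.81]
```

Emit:
drive_tool([
  {"dx":-6.3,"dy":-5.2,"dz":0,"wx":0,"wy":0,"wz":0,"hand":85},
  {"dx":-6.3,"dy":-5.2,"dz":0,"wx":0,"wy":0,"wz":0,"hand":85},
  {"dx":-6.3,"dy":-5.2,"dz":0,"wx":0,"wy":0,"wz":0,"hand":85},
  {"dx":-6.3,"dy":-5.2,"dz":0,"wx":0,"wy":0,"wz":0,"hand":85},
  {"dx":-6.3,"dy":-5.2,"dz":0,"wx":0,"wy":0,"wz":0,"hand":85},
  {"dx":-6.3,"dy":-5.2,"dz":0,"wx":0,"wy":0,"wz":0,"hand":85},
  {"dx":-6.3,"dy":-5.2,"dz":0,"wx":0,"wy":0,"wz":0,"hand":85},
  {"dx":-6.3,"dy":-5.2,"dz":0,"wx":0,"wy":0,"wz":0,"hand":85},
  {"dx":-6.3,"dy":-5.2,"dz":0,"wx":0,"wy":0,"wz":0,"hand":85},
  {"dx":-6.3,"dy":-5.2,"dz":0,"wx":0,"wy":0,"wz":0,"hand":85},
])

```text
clock: 2.2
eef_pos: [0.3619, 0.1611, 0.2423]
tool_rot: [0.116, 0.993, 0.0, -0.0]
ft_force: [0.6, 0.7, -0.1]
grip_width: 0.085
grasp_force: 0.0
```

Run:
```python
from h import *
st()
q=pose(-23,32); g=np.array([.474,.110,.034])+q.apply([0,0,.008]);pre=g-q.apply([0,0,.1])
print(units(pre,q))
```

```text
t 2.2 p [0.3619 0.1611 0.2423] z [-0.  0. -1.] y [0.231 0.973 0.   ] j [ 0.42  0.03 -0.24  1.3   0.    0.65] F [ 0.6  0.7 -0.1] w 0.085 g 0.0
[-0.88, -0.22, 3.19, 0.98, -11.57, 1.76]
```

Emit:
drive_tool([
  {"dx":-0.9,"dy":-0.2,"dz":1.0,"wx":0.98,"wy":-11.57,"wz":1.76,"hand":85},
  {"dx":-0.9,"dy":-0.2,"dz":1.0,"wx":0.98,"wy":-11.57,"wz":1.76,"hand":85},
  {"dx":-0.9,"dy":-0.2,"dz":1.0,"wx":0.98,"wy":-11.57,"wz":1.76,"hand":85},
  {"dx":-0.9,"dy":-0.2,"dz":1.0,"wx":0.98,"wy":-11.57,"wz":1.76,"hand":85},
  {"dx":-0.9,"dy":-0.2,"dz":1.0,"wx":0.98,"wy":-11.57,"wz":1.76,"hand":85},
  {"dx":-0.9,"dy":-0.2,"dz":1.0,"wx":0.98,"wy":-11.57,"wz":1.76,"hand":85},
  {"dx":-0.9,"dy":-0.2,"dz":1.0,"wx":0.98,"wy":-11.57,"wz":1.76,"hand":85},
  {"dx":-0.9,"dy":-0.2,"dz":1.0,"wx":0.98,"wy":-11.57,"wz":1.76,"hand":85},
  {"dx":-0.9,"dy":-0.2,"dz":1.0,"wx":0.98,"wy":-11.57,"wz":1.76,"hand":85},
])

```text
clock: 3.1
eef_pos: [0.402, 0.1442, 0.1918]
tool_rot: [0.17, 0.859, -0.095, 0.474]
ft_force: [-0.5, 1.0, 0.5]
grip_width: 0.085
grasp_force: 0.0
```

Run:
```python
from h import *
st()
q=pose(-23,32); g=np.array([.474,.110,.034])+q.apply([0,0,.008]);pre=g-q.apply([0,0,.1])
print(units(pre,q))
```

```text
t 3.1 p [0.402  0.1442 0.1918] z [ 0.782 -0.324 -0.532] y [ 0.382  0.924 -0.002] j [ 0.94 -0.   -0.86  0.36 -0.97  1.15] F [-0.5  1.   0.5] w 0.085 g 0.0
[1.83, -0.06, 1.19, 0.08, -0.03, 0.07]
```

Emit:
drive_tool([
  {"dx":0.9,"dy":0,"dz":0.6,"wx":0,"wy":0,"wz":0,"hand":70},
  {"dx":1.8,"dy":0,"dz":1.2,"wx":0,"wy":0,"wz":0,"hand":70},
  {"dx":1.8,"dy":0,"dz":1.2,"wx":0,"wy":0,"wz":0,"hand":70},
  {"dx":1.8,"dy":0,"dz":1.2,"wx":0,"wy":0,"wz":0,"hand":70},
  {"dx":1.8,"dy":0,"dz":1.2,"wx":0,"wy":0,"wz":0,"hand":70},
])

```text
clock: 3.6
eef_pos: [0.4068, 0.142, 0.085]
tool_rot: [0.173, 0.857, -0.095, 0.475]
ft_force: [-0.2, -0.5, -0.3]
grip_width: 0.0699
grasp_force: 0.0
```

Run:
```python
from h import *
st()
q=pose(-23,32); g=np.array([.474,.110,.034])+q.apply([0,0,.008]);pre=g-q.apply([0,0,.1])
print(units(pre,q),units(g,q))
```

```text
t 3.6 p [0.4068 0.142  0.085 ] z [ 0.782 -0.328 -0.53 ] y [0.388 0.922 0.002] j [ 0.93  0.31 -1.   -0.11 -0.97  1.13] F [-0.2 -0.5 -0.3] w 0.0699 g 0.0
[0.08, -0.06, -0.04, 0.04, -0.0, 0.0] [0.08, -0.07, 1.96, 0.04, -0.0, 0.0]
```

Emit:
drive_tool([
  {"dx":0.05,"dy":-0.05,"dz":0.5,"wx":0,"wy":0,"wz":0,"hand":60},
  {"dx":0.08,"dy":-0.05,"dz":1.0,"wx":0,"wy":0,"wz":0,"hand":60},
  {"dx":0.08,"dy":-0.05,"dz":1.5,"wx":0,"wy":0,"wz":0,"hand":60},
  {"dx":0.08,"dy":-0.05,"dz":1.95,"wx":0,"wy":0,"wz":0,"hand":60},
  {"dx":0.08,"dy":-0.05,"dz":1.95,"wx":0,"wy":0,"wz":0,"hand":60},
])

```text
clock: 4.1
eef_pos: [0.4819, 0.1079, 0.0308]
tool_rot: [0.175, 0.856, -0.094, 0.477]
ft_force: [0.2, -0.1, 0.2]
grip_width: 0.0599
grasp_force: 0.0
```

Run:
```python
from h import *
st()
a=bot.camera("scene")[190:340,230:430];b=bot.camera("top")[190:340,220:420]
cv2.imwrite("pics/g1.png",cv2.resize(np.hstack([a,b]),(800,300),interpolation=cv2.INTER_CUBIC)[:,:,::-1])
```

```text
t 4.1 p [0.4819 0.1079 0.0308] z [ 0.783 -0.328 -0.528] y [0.39  0.921 0.006] j [ 0.68  0.57 -1.03 -0.68 -0.84  0.78] F [ 0.2 -0.1  0.2] w 0.0599 g 0.0
```

View pics/g1.png

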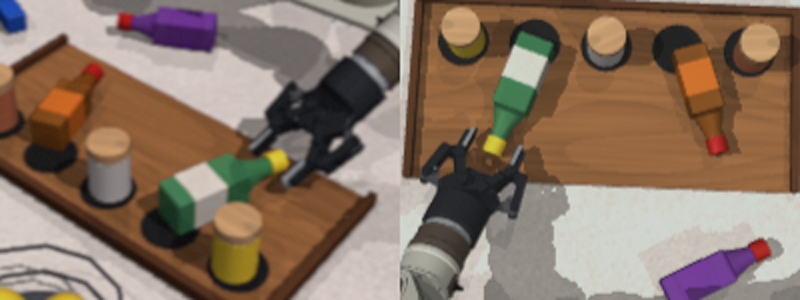

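The open fingers straddle the yellow cap (about (285,160) in the left crop, (495,145) in the right). Closing now.

Emit:
drive_tool([
  {"dx":0,"dy":0,"dz":0,"wx":0,"wy":0,"wz":0,"hand":10},
  {"dx":0,"dy":0,"dz":0,"wx":0,"wy":0,"wz":0,"hand":10},
  {"dx":0,"dy":0,"dz":0,"wx":0,"wy":0,"wz":0,"hand":10},
  {"dx":0,"dy":0,"dz":0,"wx":0,"wy":0,"wz":0,"hand":10},
  {"dx":0,"dy":0,"dz":0,"wx":0,"wy":0,"wz":0,"hand":10},
  {"dx":0,"dy":0,"dz":0,"wx":0,"wy":0,"wz":0,"hand":10},
])

```text
clock: 4.8
eef_pos: [0.4791, 0.1084, 0.0299]
tool_rot: [0.172, 0.857, -0.095, 0.476]
ft_force: [-4.9, 2.6, 5.0]
grip_width: 0.0264
grasp_force: 58.8
```

Run:
```python
from h import *
st()
p,q,o=cur()
# bottle frame in tool: cap centre and axis direction
cap=np.array([.474,.110,.033]); ax=np.array([-.92,.392,0]);ax/=np.linalg.norm(ax)
print("cap in tool mm",(q.inv().apply(cap-p)*1e3).round(1),"axis in tool",q.inv().apply(ax).round(3))
# rows of the turn: keep base rear edge fixed-ish: rotate about y
```

```text
t 4.8 p [0.4791 0.1084 0.0299] z [ 0.783 -0.327 -0.529] y [0.386 0.923 0.001] j [ 0.68  0.57 -1.03 -0.68 -0.85  0.78] F [-4.9  2.6  5. ] w 0.0264 g 58.8
cap in tool mm [ 0.2 -0.5 -6.2] axis in tool [ 0.529  0.007 -0.849]
```

```bash
cat >> h.py <<'E'
def pivot(E,ydir,angs,lift,adv):
    "tool poses rotating about the base edge E; lift, adv (along heading) in m at each angle"
    p,q,_=cur(); f=np.cross(ydir,[0,0,1.])
    for a,l,d in zip(angs,lift,adv):
        r=R.from_rotvec(np.array(ydir)*np.radians(a)); print(a,units(np.array(E)+r.apply(p-E)+[0,0,l]+f*d,r*q))
E
python3 - <<'E'
from h import *
a=np.arange(5,61,5)
pivot([.617,.0487,.008],[.392,.92,0],a,np.minimum(a*.0005,.005),a*0)
E
```

```text
5 [-0.29, 0.0, -0.12, -0.0, 1.0, 0.01]
10 [-0.59, -0.0, -0.22, -0.01, 2.0, 0.01]
15 [-0.85, -0.0, -0.27, -0.01, 3.0, 0.02]
20 [-1.11, -0.0, -0.3, -0.01, 4.0, 0.02]
25 [-1.37, -0.0, -0.31, -0.01, 5.0, 0.03]
30 [-1.64, -0.0, -0.29, -0.02, 6.0, 0.04]
35 [-1.9, -0.0, -0.25, -0.02, 7.0, 0.04]
40 [-2.16, -0.0, -0.18, -0.02, 8.0, 0.05]
45 [-2.41, -0.01, -0.1, -0.02, 9.0, 0.06]
50 [-2.65, -0.01, 0.01, -0.03, 10.0, 0.06]
55 [-2.88, -0.01, 0.14, -0.03, 11.0, 0.07]
60 [-3.1, -0.01, 0.28, -0.03, 12.0, 0.07]
```

Emit:
drive_tool([
  {"dx":-0.29,"dy":0,"dz":-0.12,"wx":0,"wy":1,"wz":0,"hand":10},
  {"dx":-0.59,"dy":0,"dz":-0.22,"wx":0,"wy":2,"wz":0,"hand":10},
  {"dx":-0.85,"dy":0,"dz":-0.27,"wx":0,"wy":3,"wz":0,"hand":10},
  {"dx":-1.11,"dy":0,"dz":-0.3,"wx":0,"wy":4,"wz":0,"hand":10},
  {"dx":-1.37,"dy":0,"dz":-0.31,"wx":0,"wy":5,"wz":0,"hand":10},
  {"dx":-1.64,"dy":0,"dz":-0.29,"wx":0,"wy":6,"wz":0,"hand":10},
  {"dx":-1.9,"dy":0,"dz":-0.25,"wx":0,"wy":7,"wz":0,"hand":10},
  {"dx":-2.16,"dy":0,"dz":-0.18,"wx":0,"wy":8,"wz":0,"hand":10},
  {"dx":-2.41,"dy":0,"dz":-0.1,"wx":0,"wy":9,"wz":0,"hand":10},
  {"dx":-2.41,"dy":0,"dz":-0.1,"wx":0,"wy":9,"wz":0,"hand":10},
])

```text
clock: 5.8
eef_pos: [0.5375, 0.0838, 0.1356]
tool_rot: [0.197, 0.974, -0.022, 0.112]
ft_force: [0.3, 0.6, -2.2]
grip_width: 0.0266
grasp_force: 59.7
```

Run:
```python
from h import *
st()
a=bot.camera("scene")[190:340,230:430];b=bot.camera("top")[190:340,220:420]
cv2.imwrite("pics/g2.png",cv2.resize(np.hstack([a,b]),(800,300),interpolation=cv2.INTER_CUBIC)[:,:,::-1])
a=np.arange(5,46,5)
pivot([.617,.0487,.013],[.392,.92,0],a,a/45*.012,a/45*.0)
```

```text
t 5.8 p [0.5375 0.0838 0.1356] z [ 0.21  -0.087 -0.974] y [0.389 0.921 0.002] j [ 0.23  0.27 -0.28  0.84 -0.13  0.61] F [ 0.3  0.6 -2.2] w 0.0266 g 59.7
5 [-0.25, -0.0, -0.12, -0.01, 1.0, -0.0]
10 [-0.51, -0.0, -0.23, -0.01, 2.0, -0.0]
15 [-0.77, -0.0, -0.31, -0.02, 3.0, -0.0]
20 [-1.04, -0.01, -0.36, -0.02, 4.0, -0.0]
25 [-1.3, -0.01, -0.4, -0.03, 5.0, -0.0]
30 [-1.57, -0.01, -0.41, -0.03, 6.0, -0.0]
35 [-1.84, -0.01, -0.4, -0.04, 7.0, -0.0]
40 [-2.1, -0.01, -0.37, -0.04, 8.0, -0.0]
45 [-2.35, -0.01, -0.31, -0.05, 9.0, -0.0]
```

View pics/g2.png

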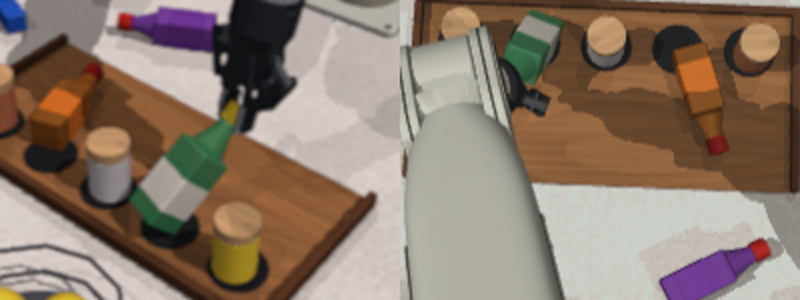

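The left crop shows the oil tilted up about 45° in the grip over its mat, with the jars clear. I continue the turn.

Emit:
drive_tool([
  {"dx":-0.25,"dy":0,"dz":-0.12,"wx":0,"wy":1,"wz":0,"hand":10},
  {"dx":-0.51,"dy":0,"dz":-0.23,"wx":0,"wy":2,"wz":0,"hand":10},
  {"dx":-0.77,"dy":0,"dz":-0.31,"wx":0,"wy":3,"wz":0,"hand":10},
  {"dx":-1.04,"dy":0,"dz":-0.36,"wx":0,"wy":4,"wz":0,"hand":10},
  {"dx":-1.3,"dy":0,"dz":-0.4,"wx":0,"wy":5,"wz":0,"hand":10},
  {"dx":-1.57,"dy":0,"dz":-0.41,"wx":0,"wy":6,"wz":0,"hand":10},
  {"dx":-1.84,"dy":0,"dz":-0.4,"wx":0,"wy":7,"wz":0,"hand":10},
  {"dx":-2.1,"dy":0,"dz":-0.37,"wx":0,"wy":8,"wz":0,"hand":10},
  {"dx":-2.35,"dy":0,"dz":-0.31,"wx":0,"wy":9,"wz":0,"hand":10},
  {"dx":-2.35,"dy":0,"dz":-0.31,"wx":0,"wy":9,"wz":0,"hand":10},
  {"dx":-2.35,"dy":0,"dz":-0.31,"wx":0,"wy":9,"wz":0,"hand":10},
])

```text
clock: 7.0
eef_pos: [0.6299, 0.0426, 0.1671]
tool_rot: [0.19, 0.942, 0.054, -0.271]
ft_force: [-0.4, 0.4, -2.5]
grip_width: 0.0259
grasp_force: 66.7
```

Run:
```python
from h import *
st()
s=bot.camera("scene")
cv2.imwrite("pics/g3.png",cv2.resize(s[190:340,230:430],(800,600),interpolation=cv2.INTER_CUBIC)[:,:,::-1])
for P in([.62,.0534,.008],[.62,.0534,.176]): print(((proj("scene",P)[0]-[230,190])*4).round())
```

```text
t 7.0 p [0.6299 0.0426 0.1671] z [-0.489  0.204 -0.848] y [ 0.387  0.922 -0.002] j [-0.02  1.07  1.12  2.15  0.19  0.32] F [-0.4  0.4 -2.5] w 0.0259 g 66.7
[342. 447.]
[344. 231.]
```

View pics/g3.png

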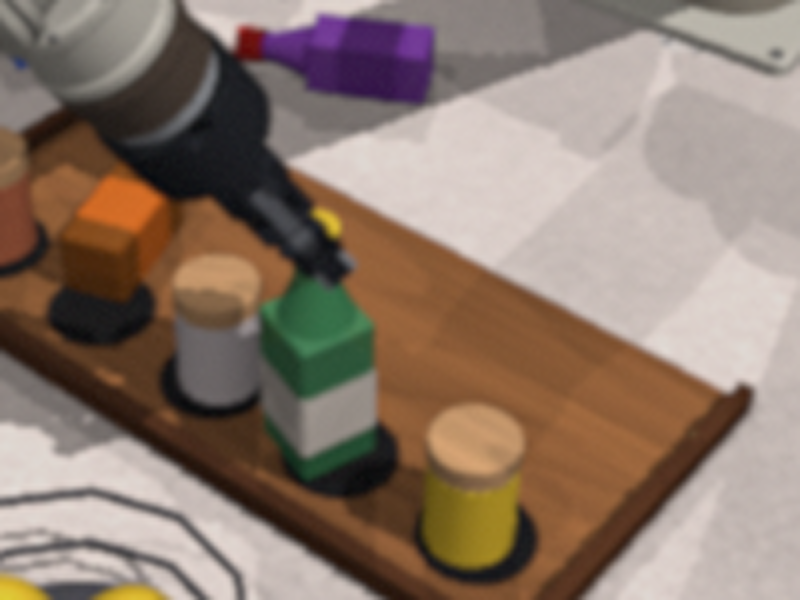

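The oil is upright and about 1 cm above the left mat, with cap at (325,222) and base at (320,465). I pivoted about the wrong side of the base edge, so the base sits about 25 mm off. I'll shift it back and lower it.

Run:
```python
from h import *
p,q,o=cur()
ax=q.apply([.529,.007,-.849]); cap=p+q.apply([0,0,-.0062]); print("axis",ax.round(3),"cap",cap.round(4),"base",(cap-.157*ax).round(4))
b=cap-.157*ax
d=np.array([.62-b[0],.0534-b[1],0])
print(units(p+d+[0,0,.003],q),units(p+d-[0,0,.004],q),units(p+d-[0,0,.008],q),units(p+d-[0,0,.011],q))
```

```text
axis [0.002 0.007 1.   ] cap [0.6325 0.0417 0.1752] base [0.6322 0.0406 0.0182]
[0.31, 0.14, 0.12, 0.0, 0.0, 0.0] [0.23, 0.14, 0.24, 0.0, 0.0, 0.0] [0.19, 0.14, 0.31, 0.0, 0.0, 0.0] [0.16, 0.14, 0.36, 0.0, 0.0, 0.0]
```

Emit:
drive_tool([
  {"dx":0.3,"dy":0.14,"dz":0.12,"wx":0,"wy":0,"wz":0,"hand":10},
  {"dx":0.3,"dy":0.14,"dz":0.12,"wx":0,"wy":0,"wz":0,"hand":10},
  {"dx":0.23,"dy":0.14,"dz":0.24,"wx":0,"wy":0,"wz":0,"hand":10},
  {"dx":0.19,"dy":0.14,"dz":0.31,"wx":0,"wy":0,"wz":0,"hand":10},
  {"dx":0.19,"dy":0.14,"dz":0.31,"wx":0,"wy":0,"wz":0,"hand":10},
  {"dx":0.19,"dy":0.14,"dz":0.31,"wx":0,"wy":0,"wz":0,"hand":10},
])

```text
clock: 7.65
eef_pos: [0.6185, 0.0545, 0.164]
tool_rot: [0.19, 0.943, 0.055, -0.267]
ft_force: [-0.9, -0.0, -2.1]
grip_width: 0.0262
grasp_force: 66.5
```

Run:
```python
from h import *
st()
p,q,o=cur(); print(units(p-[0,0,.002],q),units(p-[0,0,.004],q))
```

```text
t 7.65 p [0.6185 0.0545 0.164 ] z [-0.483  0.205 -0.851] y [0.388 0.921 0.002] j [-0.01  1.01  0.99  2.07  0.2   0.34] F [-0.9 -0.  -2.1] w 0.0262 g 66.5
[-0.02, -0.0, 0.03, 0.0, 0.0, 0.0] [-0.04, -0.0, 0.07, 0.0, 0.0, 0.0]
```

Emit:
drive_tool([
  {"dx":-0.04,"dy":0,"dz":0.07,"wx":0,"wy":0,"wz":0,"hand":10},
  {"dx":-0.06,"dy":0,"dz":0.1,"wx":0,"wy":0,"wz":0,"hand":10},
  {"dx":-0.06,"dy":0,"dz":0.1,"wx":0,"wy":0,"wz":0,"hand":10},
])

```text
clock: 7.95
eef_pos: [0.6182, 0.0548, 0.1584]
tool_rot: [0.19, 0.943, 0.055, -0.267]
ft_force: [-0.8, -0.9, 0.6]
grip_width: 0.0261
grasp_force: 67.1
```

Run:
```python
from h import *
st()
```

```text
t 7.95 p [0.6182 0.0548 0.1584] z [-0.483  0.205 -0.851] y [0.388 0.921 0.002] j [-0.01  1.01  0.97  2.05  0.2   0.34] F [-0.8 -0.9  0.6] w 0.0261 g 67.1
```

Emit:
drive_tool([
  {"dx":-0.02,"dy":0,"dz":0.03,"wx":0,"wy":0,"wz":0,"hand":10},
  {"dx":-0.02,"dy":0,"dz":0.03,"wx":0,"wy":0,"wz":0,"hand":10},
])

```text
clock: 8.15
eef_pos: [0.6181, 0.0548, 0.1583]
tool_rot: [0.19, 0.943, 0.055, -0.267]
ft_force: [-1.4, -0.4, 5.9]
grip_width: 0.0264
grasp_force: 67.3
```

Run:
```python
from h import *
st()
s=bot.camera("scene")
cv2.imwrite("pics/g4.png",cv2.resize(s[190:340,230:430],(800,600),interpolation=cv2.INTER_CUBIC)[:,:,::-1])
for P in([.62,.0534,.008],[.62,.0534,.176]): print(((proj("scene",P)[0]-[230,190])*4).round())
```

```text
t 8.15 p [0.6181 0.0548 0.1583] z [-0.482  0.206 -0.851] y [0.389 0.921 0.002] j [-0.01  1.01  0.97  2.05  0.2   0.34] F [-1.4 -0.4  5.9] w 0.0264 g 67.3
[342. 447.]
[344. 231.]
```

View pics/g4.png

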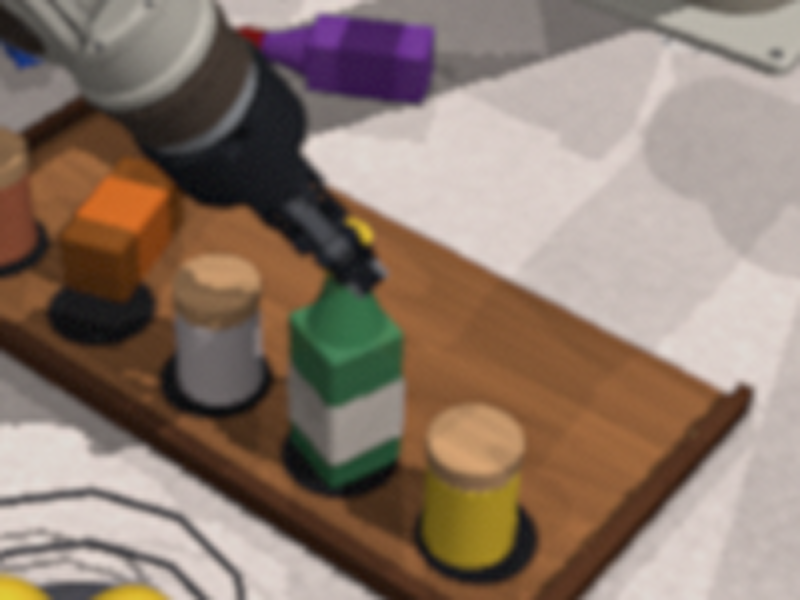

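The oil stands centred on its mat (base about (347,455), mat spanning x 285–400), upright and in contact. Release and retreat straight up.

Emit:
drive_tool([
  {"dx":0,"dy":0,"dz":0,"wx":0,"wy":0,"wz":0,"hand":60},
  {"dx":0,"dy":0,"dz":0,"wx":0,"wy":0,"wz":0,"hand":60},
  {"dx":0,"dy":0,"dz":0,"wx":0,"wy":0,"wz":0,"hand":60},
  {"dx":0,"dy":0,"dz":0,"wx":0,"wy":0,"wz":0,"hand":60},
  {"dx":0.1,"dy":0,"dz":-0.2,"wx":0,"wy":0,"wz":0,"hand":60},
  {"dx":0.3,"dy":0,"dz":-0.5,"wx":0,"wy":0,"wz":0,"hand":60},
  {"dx":0.6,"dy":0,"dz":-0.9,"wx":0,"wy":0,"wz":0,"hand":60},
  {"dx":0.9,"dy":0,"dz":-1.4,"wx":0,"wy":0,"wz":0,"hand":60},
  {"dx":1.1,"dy":0,"dz":-1.7,"wx":0,"wy":0,"wz":0,"hand":60},
])

```text
clock: 9.1
eef_pos: [0.5967, 0.0574, 0.2452]
tool_rot: [0.192, 0.946, 0.058, -0.253]
ft_force: [-0.2, 0.1, 0.5]
grip_width: 0.0599
grasp_force: 0.0
```

Run:
```python
from h import *
st()
q=pose(14,32);g=np.array([.4674,-.1905,.034])+q.apply([0,0,.008]);pre=g-q.apply([0,0,.1])
print("down via",units([.42,-.1,.27],pose(-5,90)),"pre",pre,g)
```

```text
t 9.1 p [0.5967 0.0574 0.2452] z [-0.457  0.208 -0.865] y [0.393 0.919 0.013] j [-0.    0.91  1.    2.15  0.21  0.34] F [-0.2  0.1  0.5] w 0.0599 g 0.0
down via [2.02, -4.28, 0.53, 1.1, -5.95, -3.51] pre [ 0.39169712 -0.20937485  0.08275257] [ 0.47398286 -0.18885871  0.02976065]
```

Emit:
drive_tool([
  {"dx":2.0,"dy":-4.3,"dz":0.5,"wx":1.1,"wy":-5.95,"wz":-3.51,"hand":60},
  {"dx":2.0,"dy":-4.3,"dz":0.5,"wx":1.1,"wy":-5.95,"wz":-3.51,"hand":60},
  {"dx":2.0,"dy":-4.3,"dz":0.5,"wx":1.1,"wy":-5.95,"wz":-3.51,"hand":60},
  {"dx":2.0,"dy":-4.3,"dz":0.5,"wx":1.1,"wy":-5.95,"wz":-3.51,"hand":60},
  {"dx":2.0,"dy":-4.3,"dz":0.5,"wx":1.1,"wy":-5.95,"wz":-3.51,"hand":60},
  {"dx":2.0,"dy":-4.3,"dz":0.5,"wx":1.1,"wy":-5.95,"wz":-3.51,"hand":60},
  {"dx":2.0,"dy":-4.3,"dz":0.5,"wx":1.1,"wy":-5.95,"wz":-3.51,"hand":60},
])

```text
clock: 9.8
eef_pos: [0.4164, -0.1029, 0.2706]
tool_rot: [0.045, 0.999, -0.001, -0.001]
ft_force: [1.1, -0.1, 0.2]
grip_width: 0.0605
grasp_force: 0.0
```

Run:
```python
from h import *
st()
q=pose(14,32);g=np.array([.4674,-.1905,.034])+q.apply([0,0,.008]);pre=g-q.apply([0,0,.1])
print(units(pre+[0,0,.1],q))
```

```text
t 9.8 p [ 0.4164 -0.1029  0.2706] z [-0.003 -0.001 -1.   ] y [ 0.091  0.996 -0.001] j [-0.24  0.09 -0.1   1.38 -0.   -0.15] F [ 1.1 -0.1  0.2] w 0.0605 g 0.0
[0.29, -2.16, 1.76, -1.96, -11.52, -3.5]
```

Emit:
drive_tool([
  {"dx":0.3,"dy":-2.2,"dz":1.7,"wx":-1.96,"wy":-11.52,"wz":-3.5,"hand":60},
  {"dx":0.3,"dy":-2.2,"dz":1.7,"wx":-1.96,"wy":-11.52,"wz":-3.5,"hand":60},
  {"dx":0.3,"dy":-2.2,"dz":1.7,"wx":-1.96,"wy":-11.52,"wz":-3.5,"hand":60},
  {"dx":0.3,"dy":-2.2,"dz":1.7,"wx":-1.96,"wy":-11.52,"wz":-3.5,"hand":60},
  {"dx":0.3,"dy":-2.2,"dz":1.7,"wx":-1.96,"wy":-11.52,"wz":-3.5,"hand":60},
  {"dx":0.3,"dy":-2.2,"dz":1.7,"wx":-1.96,"wy":-11.52,"wz":-3.5,"hand":60},
  {"dx":0.3,"dy":-2.2,"dz":1.7,"wx":-1.96,"wy":-11.52,"wz":-3.5,"hand":60},
  {"dx":0.3,"dy":-2.2,"dz":1.7,"wx":-1.96,"wy":-11.52,"wz":-3.5,"hand":60},
  {"dx":0.3,"dy":-2.2,"dz":1.7,"wx":-1.96,"wy":-11.52,"wz":-3.5,"hand":60},
])

```text
clock: 10.7
eef_pos: [0.3963, -0.2106, 0.1834]
tool_rot: [-0.106, 0.869, 0.061, 0.479]
ft_force: [-0.0, 0.3, 0.2]
grip_width: 0.0599
grasp_force: 0.0
```

Run:
```python
from h import *
st()
q=pose(14,30);g=np.array([.4674,-.1905,.032])+q.apply([0,0,.008]);pre=g-q.apply([0,0,.1])
print(units(pre,q),units(g,q),pre)
```

```text
t 10.7 p [ 0.3963 -0.2106  0.1834] z [ 0.82   0.209 -0.533] y [-0.244  0.97   0.005] j [-1.05  0.05 -0.85  0.27  0.95 -1.08] F [-0.   0.3  0.2] w 0.0599 g 0.0
[1.85, 0.04, 1.02, 0.05, -0.44, -0.03] [1.77, 0.03, 3.02, 0.05, -0.44, -0.03] [ 0.39009233 -0.20977497  0.078     ]
```

Emit:
drive_tool([
  {"dx":0.9,"dy":0,"dz":0.5,"wx":0,"wy":-0.44,"wz":0,"hand":60},
  {"dx":1.85,"dy":0.04,"dz":1.0,"wx":0.05,"wy":-0.44,"wz":0,"hand":60},
  {"dx":1.85,"dy":0.04,"dz":1.0,"wx":0.05,"wy":-0.44,"wz":0,"hand":60},
  {"dx":1.83,"dy":0.04,"dz":1.5,"wx":0.05,"wy":-0.44,"wz":0,"hand":60},
  {"dx":1.8,"dy":0.03,"dz":2.0,"wx":0.05,"wy":-0.44,"wz":0,"hand":60},
  {"dx":1.78,"dy":0.03,"dz":2.5,"wx":0.05,"wy":-0.44,"wz":0,"hand":60},
  {"dx":1.77,"dy":0.03,"dz":3.0,"wx":0.05,"wy":-0.44,"wz":0,"hand":60},
  {"dx":1.77,"dy":0.03,"dz":3.0,"wx":0.05,"wy":-0.44,"wz":0,"hand":60},
])

```text
clock: 11.5
eef_pos: [0.4773, -0.1883, 0.0309]
tool_rot: [-0.109, 0.858, 0.061, 0.498]
ft_force: [0.1, -0.0, -0.4]
grip_width: 0.0596
grasp_force: 0.0
```

Run:
```python
from h import *
st()
q=pose(14,30);g=np.array([.4674,-.1905,.032])+q.apply([0,0,.008]);print(units(g,q))
a=bot.camera("scene")[180:330,180:380];b=bot.camera("top")[190:340,220:420]
cv2.imwrite("pics/g5.png",cv2.resize(np.hstack([a,b]),(800,300),interpolation=cv2.INTER_CUBIC)[:,:,::-1])
```

```text
t 11.5 p [ 0.4773 -0.1883  0.0309] z [ 0.842  0.213 -0.496] y [-0.247  0.969 -0.004] j [-0.83  0.61 -1.   -0.73  0.87 -0.75] F [ 0.1 -0.  -0.4] w 0.0596 g 0.0
[0.08, 0.01, -0.03, 0.03, 0.05, 0.07]
```

View pics/g5.png

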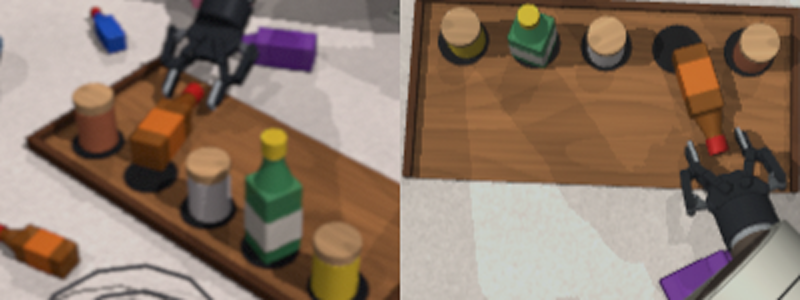

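The oil stands free and upright on its mat. The fingers straddle the red cap ((195,92) in the left crop, (715,143) in the right). Closing now.

Emit:
drive_tool([
  {"dx":0.04,"dy":0,"dz":0,"wx":0,"wy":0,"wz":0,"hand":10},
  {"dx":0.04,"dy":0,"dz":0,"wx":0,"wy":0,"wz":0,"hand":10},
  {"dx":0.04,"dy":0,"dz":0,"wx":0,"wy":0,"wz":0,"hand":10},
  {"dx":0.04,"dy":0,"dz":0,"wx":0,"wy":0,"wz":0,"hand":10},
  {"dx":0.04,"dy":0,"dz":0,"wx":0,"wy":0,"wz":0,"hand":10},
  {"dx":0.04,"dy":0,"dz":0,"wx":0,"wy":0,"wz":0,"hand":10},
])

```text
clock: 12.2
eef_pos: [0.4727, -0.1897, 0.0285]
tool_rot: [-0.105, 0.859, 0.06, 0.498]
ft_force: [-4.6, -2.7, 6.8]
grip_width: 0.0261
grasp_force: 59.0
```

Run:
```python
from h import *
st()
p,q,o=cur(); f=np.array([np.cos(np.radians(14)),np.sin(np.radians(14)),0])
cap=np.array([.4674,-.1905,.031]); print("cap,axis in tool",q.inv().apply(cap-p).round(4),q.inv().apply(-f).round(3))
E0=cap+.139*f; E0[2]=.008; print("edge",E0,"base after pivot",E0+.023*f)
a=np.arange(5,91,5)
pivot(E0,[-f[1],f[0],0],a,np.minimum(a*.0005,.005)+np.maximum(a-45,0)/45*.014,-.0*a-np.maximum(a-45,0)/45*.01)
```

```text
t 12.2 p [ 0.4727 -0.1897  0.0285] z [ 0.842  0.208 -0.497] y [-0.241  0.971 -0.002] j [-0.84  0.62 -1.01 -0.74  0.87 -0.75] F [-4.6 -2.7  6.8] w 0.0261 g 59.0
cap,axis in tool [ 0.0005  0.0005 -0.0058] [ 0.497 -0.001 -0.868]
edge [ 0.60227111 -0.15687286  0.008     ] base after pivot [ 0.62458791 -0.15130865  0.008     ]
5 [-0.27, -0.0, -0.1, -0.0, 1.0, -0.0]
10 [-0.54, -0.0, -0.18, -0.0, 2.0, -0.0]
15 [-0.77, -0.0, -0.22, -0.0, 3.0, -0.0]
20 [-1.01, -0.0, -0.23, -0.0, 4.0, -0.01]
25 [-1.25, -0.0, -0.22, -0.0, 5.0, -0.01]
30 [-1.48, -0.0, -0.2, -0.01, 6.0, -0.01]
35 [-1.71, -0.0, -0.15, -0.01, 7.0, -0.01]
40 [-1.94, -0.0, -0.08, -0.01, 8.0, -0.01]
45 [-2.16, -0.0, 0.0, -0.01, 9.0, -0.01]
50 [-2.38, -0.0, 0.07, -0.01, 10.0, -0.02]
55 [-2.6, -0.0, 0.16, -0.01, 11.0, -0.02]
60 [-2.81, -0.0, 0.27, -0.01, 12.0, -0.02]
65 [-3.0, -0.0, 0.39, -0.01, 13.0, -0.02]
70 [-3.18, -0.0, 0.52, -0.01, 14.0, -0.02]
75 [-3.34, -0.0, 0.67, -0.01, 15.0, -0.02]
80 [-3.49, -0.0, 0.84, -0.01, 16.0, -0.02]
85 [-3.62, -0.0, 1.01, -0.02, 17.0, -0.03]
90 [-3.73, -0.0, 1.19, -0.02, 18.0, -0.03]
```

Emit:
drive_tool([
  {"dx":-0.27,"dy":0,"dz":-0.1,"wx":0,"wy":1,"wz":0,"hand":10},
  {"dx":-0.54,"dy":0,"dz":-0.18,"wx":0,"wy":2,"wz":0,"hand":10},
  {"dx":-0.77,"dy":0,"dz":-0.22,"wx":0,"wy":3,"wz":0,"hand":10},
  {"dx":-1.01,"dy":0,"dz":-0.23,"wx":0,"wy":4,"wz":0,"hand":10},
  {"dx":-1.25,"dy":0,"dz":-0.22,"wx":0,"wy":5,"wz":0,"hand":10},
  {"dx":-1.48,"dy":0,"dz":-0.2,"wx":0,"wy":6,"wz":0,"hand":10},
  {"dx":-1.71,"dy":0,"dz":-0.15,"wx":0,"wy":7,"wz":0,"hand":10},
  {"dx":-1.94,"dy":0,"dz":-0.08,"wx":0,"wy":8,"wz":0,"hand":10},
  {"dx":-2.16,"dy":0,"dz":0.0,"wx":0,"wy":9,"wz":0,"hand":10},
  {"dx":-2.38,"dy":0,"dz":0.07,"wx":0,"wy":10,"wz":0,"hand":10},
  {"dx":-2.6,"dy":0,"dz":0.16,"wx":0,"wy":11,"wz":0,"hand":10},
  {"dx":-2.81,"dy":0,"dz":0.27,"wx":0,"wy":12,"wz":0,"hand":10},
  {"dx":-3.0,"dy":0,"dz":0.39,"wx":0,"wy":13,"wz":0,"hand":10},
  {"dx":-3.18,"dy":0,"dz":0.52,"wx":0,"wy":14,"wz":0,"hand":10},
  {"dx":-3.34,"dy":0,"dz":0.67,"wx":0,"wy":15,"wz":0,"hand":10},
  {"dx":-3.49,"dy":0,"dz":0.84,"wx":0,"wy":16,"wz":0,"hand":10},
  {"dx":-3.62,"dy":0,"dz":1.01,"wx":0,"wy":17,"wz":0,"hand":10},
  {"dx":-3.73,"dy":0,"dz":1.19,"wx":0,"wy":18,"wz":0,"hand":10},
  {"dx":-3.73,"dy":0,"dz":1.19,"wx":0,"wy":18,"wz":0,"hand":10},
  {"dx":-3.73,"dy":0,"dz":1.19,"wx":0,"wy":18,"wz":0,"hand":10},
])

```text
clock: 14.2
eef_pos: [0.6124, -0.1537, 0.1549]
tool_rot: [-0.118, 0.958, -0.031, -0.259]
ft_force: [-1.6, 0.5, -3.1]
grip_width: 0.026
grasp_force: 59.4
```

Run:
```python
from h import *
st()
p,q,o=cur()
ax=q.apply([.497,-.001,-.868]); cap=p+q.apply([0.0005,.0005,-.0058]); b=cap-.139*ax
print("axis",ax.round(3),"cap",cap.round(4),"base",b.round(4))
d=np.array([.6075-b[0],-.1462-b[1],0])
for z in(0,.004,.008,.01,.012): print(z,units(p+d-[0,0,z],q))
s=bot.camera("scene")
cv2.imwrite("pics/g6.png",cv2.resize(s[170:320,180:380],(800,600),interpolation=cv2.INTER_CUBIC)[:,:,::-1])
for P in([.6075,-.1462,.008],[.6075,-.1462,.158]): print(((proj("scene",P)[0]-[180,170])*4).round())
```

```text
t 14.2 p [ 0.6124 -0.1537  0.1549] z [-0.488 -0.12  -0.864] y [-0.242  0.97   0.002] j [-0.16  1.02  1.    2.04 -0.2  -0.35] F [-1.6  0.5 -3.1] w 0.026 g 59.4
axis [ 0.007 -0.002  1.   ] cap [ 0.6147 -0.1527  0.1602] base [ 0.6137 -0.1524  0.0212]
0 [0.08, 0.15, 0.05, 0.0, 0.0, 0.0]
0.004 [0.04, 0.15, 0.11, 0.0, 0.0, 0.0]
0.008 [-0.0, 0.15, 0.18, 0.0, 0.0, 0.0]
0.01 [-0.02, 0.15, 0.22, 0.0, 0.0, 0.0]
0.012 [-0.04, 0.15, 0.25, 0.0, 0.0, 0.0]
[303. 383.]
[284. 196.]
```

View pics/g6.png

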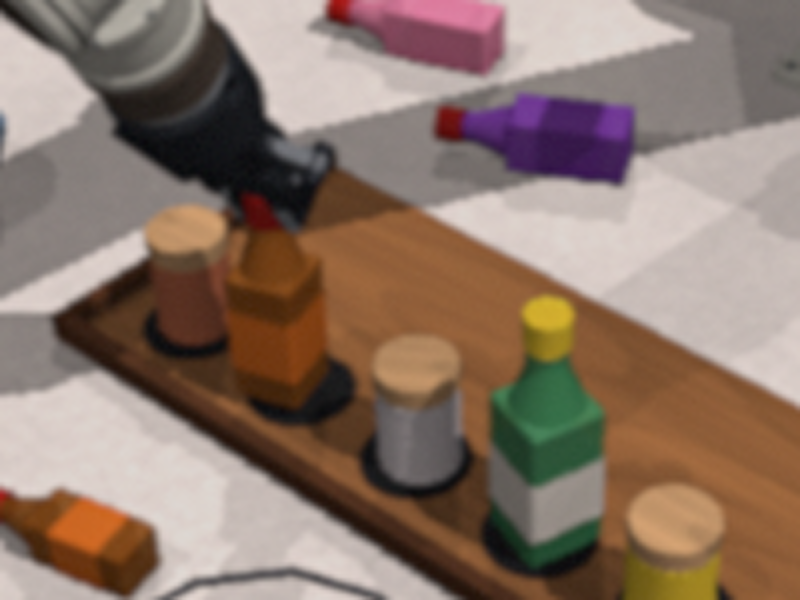

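The vinegar hangs upright about 1 cm above its mat (base around (285,375), mat centre (303,383)). I'll shift and lower it.

Emit:
drive_tool([
  {"dx":0.08,"dy":0.15,"dz":0.05,"wx":0,"wy":0,"wz":0,"hand":10},
  {"dx":0.08,"dy":0.15,"dz":0.05,"wx":0,"wy":0,"wz":0,"hand":10},
  {"dx":0.04,"dy":0.15,"dz":0.11,"wx":0,"wy":0,"wz":0,"hand":10},
  {"dx":0,"dy":0.15,"dz":0.18,"wx":0,"wy":0,"wz":0,"hand":10},
  {"dx":-0.02,"dy":0.15,"dz":0.22,"wx":0,"wy":0,"wz":0,"hand":10},
  {"dx":-0.02,"dy":0.15,"dz":0.22,"wx":0,"wy":0,"wz":0,"hand":10},
])

```text
clock: 14.85
eef_pos: [0.6063, -0.148, 0.1495]
tool_rot: [-0.118, 0.959, -0.031, -0.256]
ft_force: [-0.5, 0.8, -2.7]
grip_width: 0.0263
grasp_force: 59.4
```

Emit:
drive_tool([
  {"dx":-0.03,"dy":0,"dz":0.06,"wx":0,"wy":0,"wz":0,"hand":10},
  {"dx":-0.06,"dy":0,"dz":0.1,"wx":0,"wy":0,"wz":0,"hand":10},
  {"dx":-0.06,"dy":0,"dz":0.1,"wx":0,"wy":0,"wz":0,"hand":10},
])

```text
clock: 15.15
eef_pos: [0.6069, -0.1479, 0.1454]
tool_rot: [-0.118, 0.959, -0.032, -0.255]
ft_force: [0.1, -0.1, 4.6]
grip_width: 0.0261
grasp_force: 60.1
```

Emit:
drive_tool([
  {"dx":-0.01,"dy":0,"dz":0.03,"wx":0,"wy":0,"wz":0,"hand":10},
  {"dx":-0.01,"dy":0,"dz":0.03,"wx":0,"wy":0,"wz":0,"hand":10},
])

```text
clock: 15.35
eef_pos: [0.6068, -0.148, 0.1453]
tool_rot: [-0.118, 0.959, -0.032, -0.254]
ft_force: [0.9, 0.3, 9.3]
grip_width: 0.0261
grasp_force: 60.7
```

Run:
```python
from h import *
st()
s=bot.camera("scene")
cv2.imwrite("pics/g7.png",cv2.resize(s[170:320,180:380],(800,600),interpolation=cv2.INTER_CUBIC)[:,:,::-1])
```

```text
t 15.35 p [ 0.6068 -0.148   0.1453] z [-0.481 -0.122 -0.868] y [-0.243  0.97  -0.002] j [-0.15  0.99  0.91  1.98 -0.19 -0.35] F [0.9 0.3 9.3] w 0.0261 g 60.7
```

View pics/g7.png

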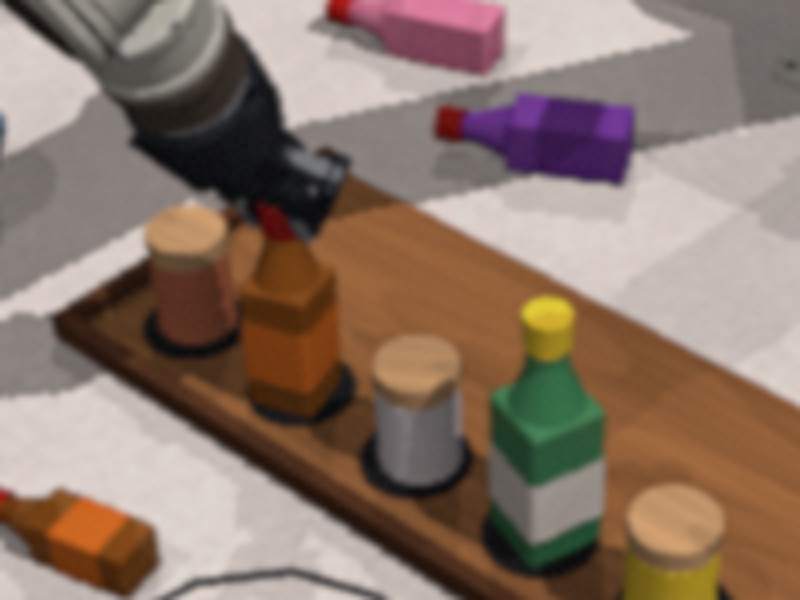

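The vinegar stands on its mat (base about (295,385), mat spanning x 245–352). Release and retreat upward.

Emit:
drive_tool([
  {"dx":0,"dy":0,"dz":0,"wx":0,"wy":0,"wz":0,"hand":60},
  {"dx":0,"dy":0,"dz":0,"wx":0,"wy":0,"wz":0,"hand":60},
  {"dx":0,"dy":0,"dz":0,"wx":0,"wy":0,"wz":0,"hand":60},
  {"dx":0,"dy":0,"dz":0,"wx":0,"wy":0,"wz":0,"hand":60},
  {"dx":0.1,"dy":0,"dz":-0.2,"wx":0,"wy":0,"wz":0,"hand":60},
  {"dx":0.3,"dy":0,"dz":-0.5,"wx":0,"wy":0,"wz":0,"hand":60},
  {"dx":0.6,"dy":0,"dz":-0.9,"wx":0,"wy":0,"wz":0,"hand":60},
  {"dx":0.9,"dy":0,"dz":-1.4,"wx":0,"wy":0,"wz":0,"hand":60},
  {"dx":1.1,"dy":0,"dz":-1.7,"wx":0,"wy":0,"wz":0,"hand":60},
  {"dx":3.5,"dy":0,"dz":-1.0,"wx":0,"wy":-6,"wz":0,"hand":60},
  {"dx":3.5,"dy":0,"dz":-1.0,"wx":0,"wy":-6,"wz":0,"hand":60},
  {"dx":3.5,"dy":0,"dz":-1.0,"wx":0,"wy":-6,"wz":0,"hand":60},
  {"dx":3.5,"dy":0,"dz":-1.0,"wx":0,"wy":-6,"wz":0,"hand":60},
  {"dx":3.5,"dy":0,"dz":-1.0,"wx":0,"wy":-6,"wz":0,"hand":60},
])

```text
clock: 16.8
eef_pos: [0.4774, -0.1784, 0.275]
tool_rot: [-0.121, 0.993, -0.0, 0.003]
ft_force: [0.5, -0.3, 0.1]
grip_width: 0.0596
grasp_force: 0.0
```

Run:
```python
from h import *
st()
t=bot.camera("top");s=bot.camera("scene")
for n,o,bt,bs,H,g in(("oil",[(20,120,120),(35,255,255)],(272,185,296,215),(300,235,345,270),.168,[.62,.0534]),("vin",[(0,170,90),(5,255,255)],(350,180,385,225),(235,200,262,235),.150,[.6075,-.1462])):
    P=.008+H-.011
    try:
        b=blob(s,*o,bs);print(n,"scene cap",b[0],back("scene",b[0],P).round(4),"exp",proj("scene",[*g,P]).round(1))
        a=blob(t,*o,bt);print(n,"top cap",a[0],back("top",a[0],P+.01).round(4))
    except Exception as e: print(n,e)
big=np.hstack([cv2.resize(s[180:330,180:380],(400,300)),cv2.resize(t[170:320,220:420],(400,300))])
cv2.imwrite("pics/end.png",big[:,:,::-1])
```

```text
t 16.8 p [ 0.4774 -0.1784  0.275 ] z [ 0.005  0.    -1.   ] y [-0.239  0.971 -0.001] j [-0.36  0.24  0.1   1.42  0.   -0.6 ] F [ 0.5 -0.3  0.1] w 0.0596 g 0.0
oil scene cap [317.01818182 250.78787879] [[0.6162 0.0536 0.165 ]] exp [[315.9 251.7]]
oil top cap [283.52427184 197.01941748] [[0.6156 0.0545 0.175 ]]
vin scene cap [248.78030303 223.75757576] [[ 0.6141 -0.1485  0.147 ]] exp [[251.4 222.8]]
vin top cap [363.91262136 198.80582524] [[ 0.6117 -0.1467  0.157 ]]
```

View pics/end.png

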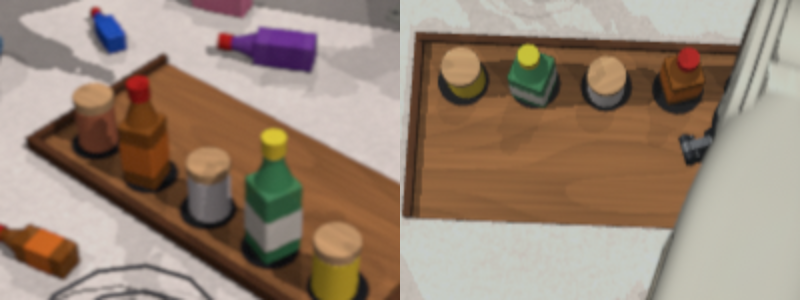

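Both bottles stand upright on their mats, with the caps within about 7 mm of the mat centres. The jars are in place and the arm is clear. Handing in.

```bash
python3 -c "
from workcell import bot
print(bot.job_done())"
```

```text
the job is handed in; nothing more can be done
None
```

Job handed in at about 17 s: the oil stands on the left free mat and the vinegar on the right one, both upright and released, with caps within about 7 mm of the mat centres; the jars look unmoved, and the judge's result was not shown.

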